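Set the shock absorber's adjuster by clicks and mark the order ready

ROBOT

A 6-joint arm with a two-finger parallel gripper is mounted at the origin on the work surface. World frame = base frame: x ahead of the robot, y to its left, z up, the work surface at z = 0. Lengths are in m, angles in rad, forces in N, time in s.
With the tool pointing down it reaches from about 0.225 to 0.875 m from the base axis. Payload 3.4 kg.
Tool frame: the origin (TCP) lies at the very end of the fingers, on their centre line; the grasp point (between the pads) lies 19 mm behind it; z points along the fingers, y is the direction in which the jaws open and shut (so a half turn about z gives the same grasp; the last joint's range is limited). The gripper opens to 85 mm and grips with 20 to 120 N. Pads are 22 mm wide; open, the fingers measure 114 mm over their backs; the gripper's body (76 mm by 85 mm) begins 54 mm behind the grasp point. The pads swing forward as they close: fully open they stand 13 mm farther back than shut.
Start: joints at [1.099, 0.276, 1.505, -0, 1.361, -0.121], TCP at [0.198, 0.54, 0.231] pointing down, gripper open.
Joint ranges: [-2.89, 2.89], [-0.75, 2.08], [0.22, 2.7], [-1.18, 4.32], [0.11, 2.71], [-2.7, 2.7]. Speed limits (rad/s): [2.57, 2.57, 3.14, 3.14, 3.14, 3.14].

INTERFACE

Orientations are given as a unit quaternion [w, x, y, z].
In Python, from rig import manip, viewer, job gives the robot as it stands.
- The arm moves only by the shell command python3 -m crank 'ROWS' [OPENING] [FORCE]. ROWS is JSON, a list of rows, each a list of 6 numbers: the shift along the tool's x, y, z in m, then the turn, a rotation vector about the tool's x, y, z in degrees. In form: [[dx, dy, dz, rx, ry, rz], ...]. A call has 1 to 20 rows; each row is the pose to reach, as a shift and turn from the pose measured when the call began, along the tool's axes at that moment; what a row does not reach only later rows make up. A row lasts 1/8 s, in which the tool goes at most 62.5 mm and 10.7 degrees, less where a joint would pass 70% of its speed; a pose out of reach is approached as far as the arm can. A call with a gripper value outside its range is refused whole. OPENING is the opening, from 0 (shut) to 1 (fully open), set as the call begins (- or left out, the last holds). The fingers move at their own pace and stop on an object; FORCE is the grip in N (left out, the last holds). Time passes only in rows, so rows that repeat a pose let the fingers close. It gives the time, the measured TCP pose, the force and the opening at its end, in the units of the state.
- manip.get_state(): the state, without advancing time (a new reading comes with each control period).
- viewer.get_image(name): name is "scene" or "side" or "wrist"; returns a dict with "frame" (400x640x3 uint8, blue, green, red), "range_z" (400x640 float32, m along the optical axis (not along the pixel's ray), 0 where there is no reading), "intrinsics" (3x3 intrinsics, pixels), "D" ([k1, k2, p1, p2, k3] as OpenCV has them; the pictures are not rectified), "world_from_camera" (4x4, takes a point from camera to world coordinates); the wrist camera has in their place "mount" (4x4, takes a point from camera to tool coordinates, whose origin is the TCP and whose axes are the flange's). Camera axes: x right, y up, looking along -z (the intrinsics and any distortion apply to the point x, -y, -z); pixel columns grow to the right and rows downward; lengths in m; the calibration is good to about 2 mm. A picture is of the moment at which its call begins: read the wrist's pose just before it.
- job.sign_off(): hands the job in, once; it reports no verdict.
The state is a dict: "clock": time; "qpos": joint angles; "qd": joint speeds; "effort": joint torques, N m; "position": TCP position; "ee_rot": TCP orientation; "contact_force": force on the tool from outside, world axes, zero at the start; "moment": the same for the moment, N m; "width": finger opening in m.
Only numpy, scipy, OpenCV 4.12 (cv2) and the standard library are available. Lean on these libraries where they do the work, as an engineer would, in place of code of your own. Each camera call takes 0.05 s, during which the arm holds its last target. There are 200 camera calls.

TASK

Set up the shock absorber on the bench fixture for this order: turn its adjuster knob clockwise until it stops, then back it off four clicks anticlockwise. Then move the hook-on marker from the deep bin to the shallow bin to show the order is ready: hang it by its hook over the shallow bin's front rim with its face plate on the outside, and leave it hanging there. Don't disturb the other things on the bench.

Things in the scene. Friction and masses are not known exactly. Their poses are not given: they have to be found in the camera images.
- fixture: Fixed fixture: dark steel base 170 (x) by 240 (y) mm, origin under its centre. A coil-spring shock absorber lies along y at x = +45 mm (80 mm high); at x = -40 mm, y = 0 stands a round aluminium adjuster housing (flange 84 mm across, top 84 mm high), knob on top. Fixture and bins swap places (left, middle, right of the bench); each is turned up to 0.25 rad, x pointing roughly away from the robot.
- knob_grip (a point): Grip point of the black adjuster knob, on its vertical axis, 115 mm above the bench. Knob: 66 mm round skirt (85 to 93 mm high) with a bar grip across it, 64 mm long, 16 mm thick, from 93 to 127 mm high. The point's x axis runs along the bar and turns with it (x is the fixture's x at joint 0); the end with the white line (-x) is the pointer.
- adjuster (a joint): Knob angle, rad: 0 at the clockwise stop (seen from above), growing anticlockwise. Clicks every 20 degrees (0.349) up to the other stop at 8 clicks (2.793); nine black marks on the flange show them, pointer at the first (on the fixture's -x side) at 0. Starts 2 to 4 clicks out. A click takes about 0.13 N m; let go, the knob springs into the nearest detent and stays.
- deep_bin: Fixed open grey plastic bin, 150 (x) by 180 (y) by 125 mm high, walls 5 mm; origin under its centre. Its front rim is the top of the wall on its -x side, facing the robot (wall middle at x = -72.5 mm); the marker starts there. Boxes inside stay 55 mm behind the front wall and below 60 mm.
- shallow_bin: Fixed open grey plastic bin, 150 (x) by 180 (y) mm like the deep one but only 90 mm high, walls 5 mm; origin under its centre. Its front rim is the top of the wall on its -x side, facing the robot (wall middle at x = -72.5 mm), free all along. Boxes inside stay 60 mm behind the front wall and below 40 mm.
- marker: Loose hook-on marker, aluminium, 80 to 170 g. Origin: middle of the hook's slot, at the underside that rests on the rim; z up, x from face plate to hook lip (into the bin). Slot 14 mm wide in x, flared at the lip's tip. Plate 70 mm wide (y), down to 65 mm below the origin; lip 40 mm wide, down to 32 mm. Black grip block on top: 12 (x) by 50 (y) mm, 6 to 50 mm above the origin.
- marker_grip (a point): Where to grip the marker's grip block across its 12 mm thickness: on its middle, 32 mm above the marker's origin; axes as the marker's.
- marker_foot (a point): Middle of the lower edge of the marker's face plate, 9 mm to the -x side and 65 mm below the marker's origin.
- oil_bottle: Bystander: loose white plastic bottle, 68 mm across, 190 mm tall, beyond the fixture and bins; origin under its centre.
- carton: Bystander: loose cardboard carton 90 by 130 by 55 mm high, beyond the fixture and bins; origin under its centre.
- brake_disc: Bystander: loose flat steel brake disc lying on the robot's side of the fixture and bins, 110 mm across with a 60 mm hole, 8 mm thick; origin under its centre.
Mind the look-alikes: they are no part of the job. Leave any green or yellow look-alike of the shallow_bin alone.

How it is judged:
On the way, in this order (a step that is already met when the one before it is completed fails the run):
1. the knob is turned clockwise to its stop (value of joint adjuster below 0.1 rad), for 0.1 s.
2. the knob is backed off and let go at four clicks from the stop (value of joint adjuster between 1.2663 and 1.5263 rad and contact force between the fingers and fixture below 0.05 N), for 0.2 s.
3. the marker hangs over the shallow bin's front rim, let go (x of marker in the frame of shallow_bin between -0.0815 and -0.0635 m and y of marker in the frame of shallow_bin between -0.075 and 0.075 m and z of marker in the frame of shallow_bin between 0.084 and 0.096 m and x of marker_foot in the frame of shallow_bin below -0.075 m and angle between marker's own z axis and vertical below 0.25 rad and contact force between marker and shallow_bin above 0.3 N and linear speed of marker below 0.02 m/s and contact force between the fingers and marker below 0.05 N), for 0.2 s.
At the end, for the whole second after the job is handed in: Knob at the fourth detent from its clockwise stop (1.396 rad, +-0.13); marker hangs released and still on the shallow bin's front rim, plate outside: origin within 9 mm of the wall's middle, 75 mm of the rim's middle along it, 6 mm of rim height, tilt under 0.25 rad, resting on the bin (all of step 3 and value of joint adjuster between 1.2663 and 1.5263 rad); the robot touches nothing.
It fails at once if a bystander (bottle, carton or brake disc) is pushed more than 30 mm or tipped over (distance of any of oil_bottle, carton, brake_disc from where it was at the start of the episode above 0.03 m or angle between any of oil_bottle, carton, brake_disc's own z axis and vertical above 0.5 rad).
It also fails if it takes over 67 s, if anything falls off the work surface, if the arm or the gripper's body presses on something with over 40 N, if the wrist force passes 120 N, or if a joint passes its speed limit or range.

## Working session

There is one attempt and no reset: what is moved stays moved. The work goes in short steps, Python scripts to look and compute and a shell command to move; the robot and the scene stay as the last step left them, time stands still between calls to the robot, and variables do not carry over. Pictures are saved under pics/ and viewed, about 8 in all and at most 12, crops included, and the job is handed in when it is done.

```bash
mkdir -p pics; ls
cat > h.py <<'E'
import numpy as np, cv2
from rig import manip, viewer, job
from scipy.spatial.transform import Rotation as R
def grab(n):
    s=manip.get_state(); d=viewer.get_image(n)
    if n=='wrist':
        T=np.eye(4); q=s['ee_rot']; T[:3,:3]=R.from_quat([q[1],q[2],q[3],q[0]]).as_matrix(); T[:3,3]=s['position']
        d['world_from_camera']=T@np.array(d['mount'])
    np.savez('%s.npz'%n,**{k:np.array(v) for k,v in d.items()})
    return d
def load(n): return dict(np.load('%s.npz'%n))
def ray(d,u,v):
    p=cv2.undistortPoints(np.array([[[u,v]]],float),np.array(d['intrinsics']),np.array(d['D']))[0,0]
    T=np.array(d['world_from_camera']); r=T[:3,:3]@np.array([p[0],-p[1],-1.]); return T[:3,3],r
def atz(d,u,v,z):
    o,r=ray(d,u,v); return o+r*(z-o[2])/r[2]
def dep(d,u,v):
    o,r=ray(d,u,v); return o+r*float(d['range_z'][int(round(v)),int(round(u))])
def proj(d,P):
    T=np.linalg.inv(np.array(d['world_from_camera'])); P=np.atleast_2d(P); c=P@T[:3,:3].T+T[:3,3]
    c=c*[1,-1,-1]; return cv2.projectPoints(c.reshape(-1,1,3),np.zeros(3),np.zeros(3),np.array(d['intrinsics']),np.array(d['D']))[0][:,0]
E
python3 - <<'E'
from h import *
print(manip.get_state())
for n in ['scene','side']:
    d=grab(n); print(n,np.round(d['intrinsics'],1).tolist(),d['D'],np.round(d['world_from_camera'],3).tolist())
a=load('scene')['frame'];b=load('side')['frame']
cv2.imwrite('pics/a.png',a);cv2.imwrite('pics/b.png',b)
E
```

```text
pics
{'clock': 0.0, 'qpos': array([ 1.09901052e+00,  2.76595896e-01,  1.50613904e+00, -2.79651743e-06,
        1.36070102e+00, -1.20998739e-01]), 'qd': array([ 0.00024668, -0.00076032,  0.0014712 , -0.00164434, -0.00137223,
       -0.00024029]), 'effort': array([ 2.74048878e-03, -4.16778266e+01, -2.45813853e+01,  4.86433123e-05,
        1.12314970e-02, -2.57628227e-05]), 'position': array([0.19735301, 0.53950453, 0.23043685]), 'ee_rot': array([-2.67879793e-04,  1.74495286e-01,  9.84657578e-01, -8.81860587e-04]), 'contact_force': array([ 0.28705928, -0.5827587 ,  0.51408125]), 'moment': array([-0.01316066,  0.00536948,  0.01354828]), 'width': 0.0855951615834695}
scene [[416.9, 0.0, 318.7], [0.0, 416.9, 190.4], [0.0, 0.0, 1.0]] [0.00792668 0.         0.         0.         0.        ] [[-0.857, -0.316, 0.407, 1.157], [0.515, -0.54, 0.666, 0.836], [0.009, 0.78, 0.625, 1.013], [0.0, 0.0, 0.0, 1.0]]
side [[475.2, 0.0, 322.4], [0.0, 475.2, 201.6], [0.0, 0.0, 1.0]] [-0.0346715  0.         0.         0.         0.       ] [[0.687, 0.511, -0.516, -0.177], [-0.726, 0.469, -0.503, -0.846], [-0.015, 0.72, 0.694, 1.083], [0.0, 0.0, 0.0, 1.0]]
```

View pics/a.png

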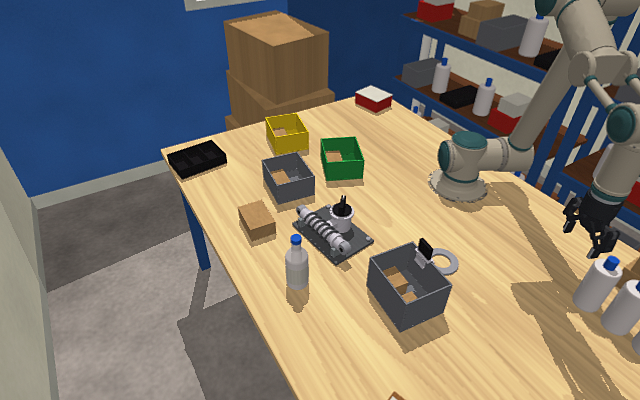

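View pics/b.png

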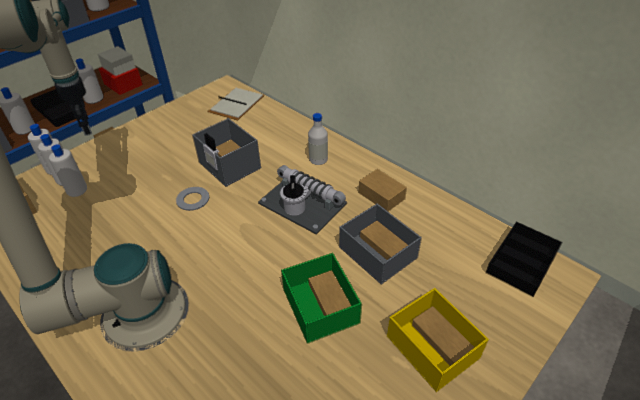

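The scene view shows the deep grey bin at (408,285) with the marker at (425,250), the fixture at (335,228) with its knob at (343,208), and the disc at (440,262). Three bins look like the shallow one: grey at (288,180), green at (342,158) and yellow at (287,133). Grey fits the description, and it appears in the side view at (380,243). Next I'll measure with depth and confirm in an enlarged crop.

```bash
cat > m.py <<'E'
from h import *
def cloud(d):
    v,u=np.mgrid[0:400,0:640]; p=cv2.undistortPoints(np.stack([u,v],-1).reshape(-1,1,2).astype(float),np.array(d['intrinsics']),np.array(d['D']))[:,0]
    z=np.array(d['range_z']).ravel(); T=np.array(d['world_from_camera'])
    P=(np.c_[p[:,0],-p[:,1],-np.ones(len(p))]*z[:,None])@T[:3,:3].T+T[:3,3]; P[z<=0]=9
    return P,np.array(d['frame']).reshape(-1,3)
E
python3 - <<'E'
from m import *
S=load('scene');D=load('side')
# rough centres
for nm,(us,ud,z) in dict(deep=((408,285),(227,152),.06),fix=((335,228),(302,205),.0),shal=((288,180),(380,243),.05),knob=((343,208),(294,185),.115)).items():
    print(nm,atz(S,*us,z).round(3),atz(D,*ud,z).round(3))
c0={'deep':(atz(S,408,285,.06),.125),'shal':(atz(S,288,180,.05),.09)}
for nm,(c,h) in c0.items():
    for n,d in (('scene',S),('side',D)):
        P,C=cloud(d); near=np.hypot(P[:,0]-c[0],P[:,1]-c[1])<.17
        hist=np.histogram(P[near,2],np.arange(.07,.14,.005))[0]
        sat=C.max(1).astype(int)-C.min(1)
        m=near&(abs(P[:,2]-h)<.006)&(sat<40)
        r=cv2.minAreaRect(P[m,:2].astype(np.float32)); print(nm,n,hist,m.sum(),np.round(r[0],4),np.round(r[1],4),round(r[2],2),np.median(P[m,2]))
def crop(d,x,y,w,h,f): return cv2.resize(d['frame'][y:y+h,x:x+w],None,fx=f,fy=f,interpolation=cv2.INTER_CUBIC)
top=np.hstack([crop(S,250,140,100,75,4),crop(D,330,195,100,75,4)])
bot=np.hstack([crop(S,290,180,100,75,4),crop(D,250,160,100,75,4)])
cv2.imwrite('pics/c.png',np.vstack([top,bot]))
E
```

```text
deep [0.539 0.32  0.06 ] [0.54  0.315 0.06 ]
fix [ 0.556 -0.034  0.   ] [ 0.572 -0.023  0.   ]
shal [ 0.598 -0.303  0.05 ] [ 0.579 -0.337  0.05 ]
knob [ 0.551 -0.001  0.115] [ 0.538 -0.03   0.115]
deep scene [163 154 169 155 178 193 182 203 186 199 315 193  36  18] 545 [0.5423 0.3183] [0.182  0.1571] 84.93 0.12403983416077591
deep side [110 112 120 126 125 121 141 135 153 156 199  68  24  12] 280 [0.5372 0.3173] [0.1883 0.157 ] 85.09 0.12275633222024834
shal scene [116 110 108 159  68   1   0   0   0   0   0   0   0   0] 230 [ 0.5882 -0.328 ] [0.189  0.1524] 82.98 0.08855103800483749
shal side [185 190 209 316  82   0   0   0   0   0   0   0   0   0] 417 [ 0.5827 -0.3286] [0.1839 0.1535] 82.81 0.08783327942467534
```

View pics/c.png

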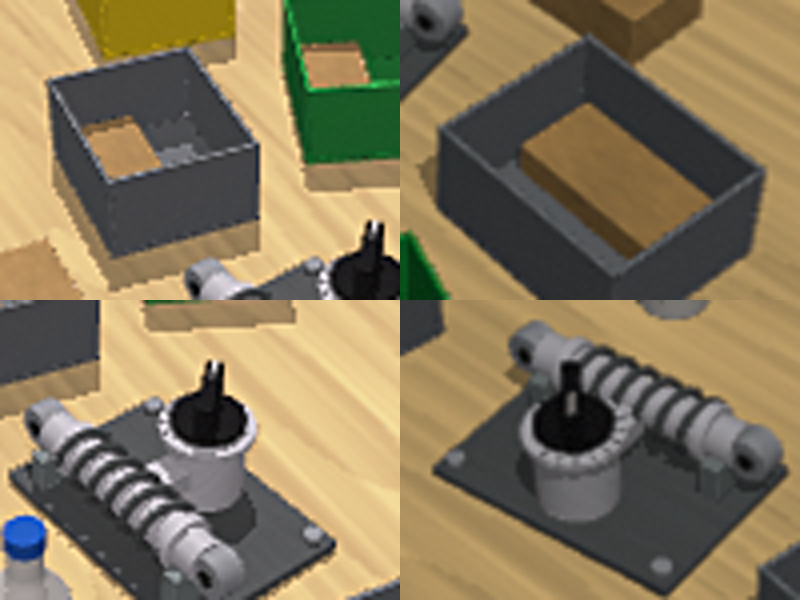

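The enlarged crop confirms the bin. The grey one is low (rim about 0.088 by depth, against 0.09) and its front rim is free, while the green and yellow ones are the look-alikes. The knob bar top is at scene (343,197) and side (292,176), and its white pointer end faces the side camera.

```bash
python3 - <<'E'
from m import *
S=load('scene');D=load('side')
for z in (.127,): print(atz(S,343,197,z),atz(D,292.5,176,z))
# skirt/knob black points, flange points from cloud
for d in (S,D):
    P,C=cloud(d); near=np.hypot(P[:,0]-.545,P[:,1]+.01)<.09
    k=near&(P[:,2]>.098)&(C.max(1)<70); print('bar',P[k].mean(0).round(4),P[k].max(0).round(4),k.sum())
    b=(np.hypot(P[:,0]-.57,P[:,1]+.02)<.2)&(P[:,2]>.004)&(P[:,2]<.02)&((C.max(1).astype(int)-C.min(1))<25)&(C.max(1)<130)
    print('base',[np.round(x,3) for x in cv2.minAreaRect(P[b,:2].astype(np.float32))],b.sum(),np.median(P[b,2]))
w=grab('wrist'); print(w['mount'],w['intrinsics'])
E
python3 -m crank '[[0,0,-0.05,0,0,0],[0,0,-0.1,0,0,0]]' 1
```

```text
[ 0.52800379 -0.03631588  0.127     ] [ 0.55459651 -0.00693841  0.127     ]
bar [ 0.5504 -0.0105  0.1193] [0.5702 0.0096 0.1293] 90
base [array([ 0.583, -0.015]), array([0.172, 0.244]), np.float64(8.074)] 1215 0.01163406456178917
bar [ 0.532  -0.0299  0.1205] [5.645e-01 4.000e-04 1.304e-01] 98
base [array([ 0.575, -0.02 ]), array([0.171, 0.242]), np.float64(7.79)] 1537 0.010493521956998153
[[ 1.12974550e-03  9.59722517e-01  2.80947350e-01  7.16298374e-02]
 [ 9.99999260e-01 -1.21111568e-03  1.16001517e-04  5.15697210e-04]
 [ 4.51589008e-04  2.80947011e-01 -9.59723175e-01 -1.42607789e-01]
 [ 0.00000000e+00  0.00000000e+00  0.00000000e+00  1.00000000e+00]] [[305.30630059   0.         314.60787833]
 [  0.         305.30630059 197.26865958]
 [  0.           0.           1.        ]]
clock: 0.4
position: [0.1973, 0.5393, 0.3308]
ee_rot: [-0.001, 0.175, 0.985, -0.002]
contact_force: [-0.3, 0.7, 0.7]
width: 0.0853
```

```bash
python3 -m crank '[[-0.17,-0.137,0,0,0,34],[-0.34,-0.27,0,0,0,68],[-0.515,-0.41,0.0,0,0,102],[-0.515,-0.41,0.096,0,0,102],[-0.515,-0.41,0.096,0,0,102],[-0.515,-0.41,0.096,0,0,102],[-0.515,-0.41,0.096,0,0,102],[-0.515,-0.41,0.096,0,0,102],[-0.515,-0.41,0.096,0,0,102],[-0.515,-0.41,0.096,0,0,102],[-0.515,-0.41,0.096,0,0,102],[-0.515,-0.41,0.096,0,0,102],[-0.515,-0.41,0.096,0,0,102],[-0.515,-0.41,0.096,0,0,102],[-0.515,-0.41,0.096,0,0,102]]' 1
python3 - <<'E'
from h import *
d=grab('wrist'); s=manip.get_state(); print(s['position'],s['ee_rot'],s['qpos'])
cv2.imwrite('pics/d.png',d['frame'])
E
```

```text
clock: 2.28
position: [0.5394, -0.022, 0.2367]
ee_rot: [0.001, 0.875, 0.485, -0.001]
contact_force: [-0.8, -0.8, -1.0]
width: 0.0853
[ 0.53952105 -0.02215071  0.23667205] [ 0.00134311  0.87468577  0.48468669 -0.00134255] [-0.16734534  0.22056972  1.56830186 -0.00386556  1.35314653  0.39227462]
```

View pics/d.png

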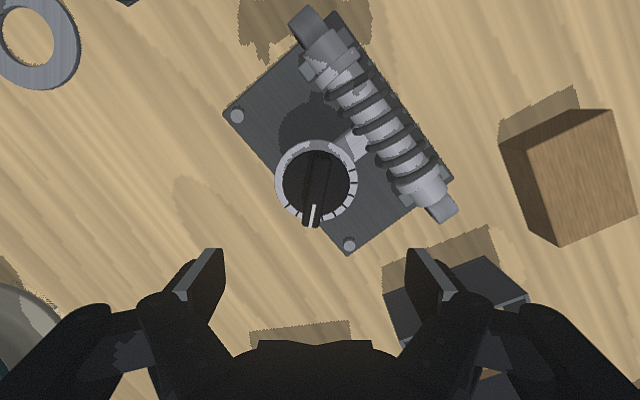

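The bar stands upright in the picture, from about (318,150) to (312,225), with its white pointer end at the bottom. It is nearly along the tool's x axis. I'll fit its axis and height from this second wrist view.

Run:
```python
from m import *
d=load('wrist'); P,C=cloud(d)
k=(np.hypot(P[:,0]-.539,P[:,1]+.023)<.05)&(P[:,2]>.11)&(P[:,2]<.15)
r=cv2.minAreaRect(P[k,:2].astype(np.float32)); print('bar top',np.round(r[0],4),np.round(r[1],4),r[2],np.median(P[k,2]),k.sum())
f=(np.hypot(P[:,0]-.539,P[:,1]+.023)<.06)&(abs(P[:,2]-.084)<.006)
(c,rad)=cv2.minEnclosingCircle(P[f,:2].astype(np.float32)); print('flange',np.round(c,4),rad,np.median(P[f,2]))
for u,v in ((318.5,152),(312,226)): print(atz(d,u,v,.127).round(4))
q=manip.get_state()['ee_rot']; M=R.from_quat([q[1],q[2],q[3],q[0]]).as_matrix(); print('psi_y',np.degrees(np.arctan2(M[1,1],M[0,1])),M.round(3).tolist())
```

```text
bar top [ 0.5408 -0.0218] [0.0632 0.0161] 47.512535095214844 0.1268388025587024 1362
flange [ 0.5404 -0.0222] 0.0419757179915905 0.08408906131592014
[0.5613 0.0072 0.127 ]
[ 0.522  -0.0454  0.127 ]
psi_y -32.01588079939102 [[0.53, 0.848, -0.001], [0.848, -0.53, -0.004], [-0.004, 0.001, -1.0]]
```

The bar axis is at 47.5°, with its top at 0.1268 (0.127 expected) and the flange at 0.0841. With fixture yaw 7.9°, that puts the joint at about 40°, or 2 clicks.

```bash
python3 -m crank '[[0,0.001,0.04,0,0,10.5],[0,0.001,0.08,0,0,10.5],[0,0.001,0.11,0,0,10.5],[0,0.001,0.125,0,0,10.5],[0,0.001,0.137,0,0,10.5],[0,0.001,0.137,0,0,10.5],[0,0.001,0.137,0,0,10.5]]' 1
python3 -m crank '[[0,0,0,0,0,0],[0,0,0,0,0,0],[0,0,0,0,0,0],[0,0,0,0,0,0],[0,0,0,0,0,0],[0,0,0,0,0,0]]' 0 60
python3 -c "
from h import *
s=manip.get_state();print(s['qpos'],s['moment'],s['contact_force'],s['width'])"
```

```text
clock: 3.2
position: [0.5411, -0.0233, 0.1006]
ee_rot: [0.002, 0.915, 0.403, -0.0]
contact_force: [1.0, -0.2, 0.4]
width: 0.0853
clock: 3.95
position: [0.5405, -0.0228, 0.1009]
ee_rot: [0.001, 0.915, 0.403, -0.001]
contact_force: [-2.6, 1.8, 4.8]
width: 0.0152
[-0.16871739  0.33172889  1.77434844 -0.00355981  1.03493619  0.5753346 ] [0.32562525 0.49887479 0.00930514] [-2.61297489  1.78907098  4.81477534] 0.015193904871990528
```

```bash
python3 -m crank '[[0,0,0,0,0,6],[0,0,0,0,0,12],[0,0,0,0,0,18],[0,0,0,0,0,24],[0,0,0,0,0,30],[0,0,0,0,0,35],[0,0,0,0,0,39],[0,0,0,0,0,42],[0,0,0,0,0,42],[0,0,0,0,0,42],[0,0,0,0,0,42]]'
cat > st.py <<'E'
from h import *
s=manip.get_state();q=s['ee_rot']; M=R.from_quat([q[1],q[2],q[3],q[0]]).as_matrix()
print('tool x deg',np.degrees(np.arctan2(M[1,0],M[0,0])).round(2),'pos',s['position'].round(4),'F',s['contact_force'].round(1),'M',s['moment'].round(3),'w',round(s['width'],4),'q6',s['qpos'][5].round(3),'t',s['clock'])
E
python3 st.py
```

```text
clock: 5.32
position: [0.5404, -0.0228, 0.101]
ee_rot: [0.002, 0.999, 0.049, -0.0]
contact_force: [-1.1, 1.6, 4.0]
width: 0.0151
tool x deg 5.58 pos [ 0.5404 -0.0228  0.101 ] F [-1.1  1.6  4. ] M [0.325 0.383 1.308] w 0.0151 q6 1.307 t 5.325
```

The moment of 1.3 N m at tool angle 5.6° (fixture yaw about 7.8°) means it's on the stop. Now I'll back it off 80° anticlockwise, which is a negative turn about tool z.

```bash
python3 -m crank '[[0,0,0,0,0,-8],[0,0,0,0,0,-16],[0,0,0,0,0,-24],[0,0,0,0,0,-32],[0,0,0,0,0,-40],[0,0,0,0,0,-48],[0,0,0,0,0,-56],[0,0,0,0,0,-64],[0,0,0,0,0,-71],[0,0,0,0,0,-77],[0,0,0,0,0,-81],[0,0,0,0,0,-81],[0,0,0,0,0,-81],[0,0,0,0,0,-81]]'
python3 st.py
```

```text
clock: 7.08
position: [0.5406, -0.0228, 0.1009]
ee_rot: [0.001, 0.728, 0.685, -0.001]
contact_force: [-1.6, 1.8, 2.1]
width: 0.0147
tool x deg 86.5 pos [ 0.5406 -0.0228  0.1009] F [-1.6  1.8  2.1] M [ 0.29  -0.006  0.126] w 0.0147 q6 -0.106 t 7.075
```

```bash
python3 -m crank '[[0,0,0,0,0,0],[0,0,0,0,0,0],[0,0,0,0,0,0],[0,0,0,0,0,0],[0,0,0,0,0,0],[0,0,0,0,0,0]]' 1
python3 -m crank '[[0,0,-0.03,0,0,0],[0,0,-0.08,0,0,0],[0,0,-0.14,0,0,0],[0,0,-0.17,0,0,0],[0,0,-0.17,0,0,0],[0,0,-0.17,0,0,0]]' 
python3 st.py
python3 - <<'E'
from m import *
d=grab('wrist'); P,C=cloud(d)
k=(np.hypot(P[:,0]-.5405,P[:,1]+.022)<.05)&(P[:,2]>.11)&(P[:,2]<.15)
r=cv2.minAreaRect(P[k,:2].astype(np.float32)); print('bar top',np.round(r[0],4),np.round(r[1],4),r[2],k.sum())
cv2.imwrite('pics/e.png',cv2.resize(d['frame'][80:280,180:500],None,fx=2,fy=2))
# marker from scene clouds (initial)
for n in ('scene','side'):
    d=load(n);P,C=cloud(d); k=(np.hypot(P[:,0]-.47,P[:,1]-.33)<.12)&(P[:,2]>.137)&(P[:,2]<.19)
    r=cv2.minAreaRect(P[k,:2].astype(np.float32)); print('marker',n,P[k].mean(0).round(4),P[k].max(0).round(4),np.round(r[0],4),np.round(r[1],4),r[2],k.sum())
E
```

```text
clock: 7.82
position: [0.5406, -0.0228, 0.101]
ee_rot: [0.001, 0.728, 0.685, -0.001]
contact_force: [0.4, 0.1, 0.1]
width: 0.0853
clock: 8.57
position: [0.5398, -0.0221, 0.2697]
ee_rot: [0.0, 0.728, 0.685, -0.002]
contact_force: [-1.0, -0.3, -0.5]
width: 0.0855
tool x deg 86.5 pos [ 0.5398 -0.0221  0.2697] F [-1.  -0.3 -0.5] M [-0.068  0.025 -0.013] w 0.0855 q6 -0.106 t 8.575
bar top [ 0.5399 -0.0218] [0.0633 0.0156] 86.82987976074219 1062
marker scene [0.4783 0.2994 0.1605] [0.4843 0.3222 0.1765] [0.4767 0.2966] [0.0517 0.0131] 86.15242767333984 194
marker side [0.4681 0.2908 0.1601] [0.478  0.323  0.1799] [0.4699 0.2942] [0.0575 0.0146] 86.5025405883789 117
```

View pics/e.png

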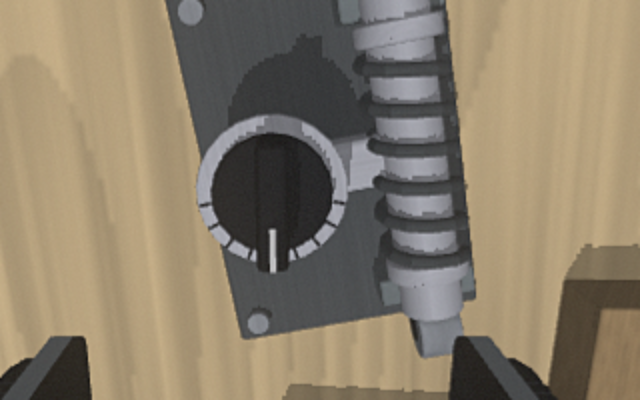

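The pointer sits on the fifth of the nine marks, at about crop (272,270). The bar is at 86.8°, so the joint is at about 79–80°, or four clicks. Next is the marker, with a look from close above.

```bash
python3 -m crank '[[0.06,-0.0165,-0.02,0,0,1],[0.12,-0.033,-0.02,0,0,1],[0.18,-0.05,-0.02,0,0,1],[0.24,-0.066,-0.02,0,0,1],[0.285,-0.078,-0.02,0,0,1],[0.313,-0.0856,-0.02,0,0,1],[0.313,-0.0856,-0.02,0,0,1],[0.313,-0.0856,-0.02,0,0,1]]' 
python3 st.py
python3 - <<'E'
from m import *
d=grab('wrist'); P,C=cloud(d)
near=np.hypot(P[:,0]-.4735,P[:,1]-.2955)<.06
for lo,hi in ((.168,.182),(.137,.182)):
    k=near&(P[:,2]>lo)&(P[:,2]<hi)
    r=cv2.minAreaRect(P[k,:2].astype(np.float32)); print('block',np.round(r[0],4),np.round(r[1],4),r[2],k.sum(),np.median(P[k,2]))
k=(np.hypot(P[:,0]-.54,P[:,1]-.318)<.17)&(abs(P[:,2]-.125)<.006)
r=cv2.minAreaRect(P[k,:2].astype(np.float32)); print('rim',np.round(r[0],4),np.round(r[1],4),r[2],k.sum(),np.median(P[k,2]))
cv2.imwrite('pics/f.png',d['frame'])
E
```

```text
clock: 9.62
position: [0.473, 0.2948, 0.2873]
ee_rot: [0.0, 0.734, 0.679, -0.003]
contact_force: [0.2, -0.2, 0.7]
width: 0.0854
tool x deg 85.49 pos [0.473  0.2948 0.2873] F [ 0.2 -0.2  0.7] M [ 0.02  -0.014  0.016] w 0.0854 q6 0.513 t 9.625
block [0.4734 0.2965] [0.0496 0.0114] 85.36763763427734 757 0.17487301454295417
block [0.4734 0.2965] [0.0496 0.012 ] 86.15251159667969 831 0.17478846935417558
rim [0.541  0.3181] [0.181  0.1544] 84.80752563476562 4072 0.12483664238338138
```

View pics/f.png

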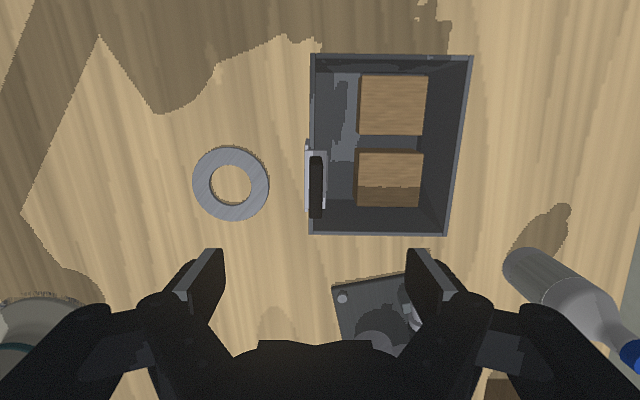

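The marker's black grip block is in view at (316,187), over the rim's left (front) edge, with boxes behind it at (390,105) and (390,178). The measured block is 49.6 x 12 mm at (0.4734, 0.2965), top 0.175 and rim 0.125, all as expected. Descending to grip.

```bash
python3 -m crank '[[0.0017,0,0.05,0,0,0],[0.0017,0,0.09,0,0,0],[0.0017,0,0.125,0,0,0],[0.0017,0,0.142,0,0,0],[0.0017,0,0.149,0,0,0],[0.0017,0,0.149,0,0,0],[0.0017,0,0.149,0,0,0]]' 1
python3 -m crank '[[0,0,0,0,0,0],[0,0,0,0,0,0],[0,0,0,0,0,0],[0,0,0,0,0,0],[0,0,0,0,0,0],[0,0,0,0,0,0],[0,0,0,0,0,0]]' 0 50
python3 st.py
```

```text
clock: 10.55
position: [0.4736, 0.2955, 0.1396]
ee_rot: [0.0, 0.735, 0.678, -0.002]
contact_force: [0.1, -0.3, 0.2]
width: 0.0852
clock: 11.42
position: [0.473, 0.2956, 0.1398]
ee_rot: [0.0, 0.735, 0.678, -0.002]
contact_force: [-4.1, 0.4, 4.1]
width: 0.0111
tool x deg 85.42 pos [0.473  0.2956 0.1398] F [-4.1  0.4  4.1] M [ 0.081  0.52  -0.08 ] w 0.0111 q6 0.516 t 11.425
```

```bash
python3 -m crank '[[0,0,-0.02,0,0,0],[0,0,-0.06,0,0,0],[0,0,-0.1,0,0,0],[0,0,-0.13,0,0,0],[-0.03,0.001,-0.13,0,0,0],[-0.08,0.003,-0.13,0,0,0],[-0.13,0.005,-0.13,0,0,0.5],[-0.18,0.007,-0.13,0,0,1],[-0.23,0.009,-0.13,0,0,1.5],[-0.28,0.011,-0.13,0,0,2],[-0.33,0.013,-0.13,0,0,2.5],[-0.38,0.015,-0.13,0,0,2.5],[-0.43,0.017,-0.13,0,0,2.5],[-0.48,0.019,-0.13,0,0,2.5],[-0.53,0.021,-0.13,0,0,2.5],[-0.555,0.022,-0.13,0,0,2.5],[-0.566,0.022,-0.13,0,0,2.5],[-0.566,0.022,-0.13,0,0,2.5],[-0.566,0.022,-0.13,0,0,2.5]]' 
python3 st.py
python3 - <<'E'
from m import *
d=grab('wrist'); P,C=cloud(d)
k=(np.hypot(P[:,0]-.587,P[:,1]+.328)<.17)&(abs(P[:,2]-.09)<.005)
r=cv2.minAreaRect(P[k,:2].astype(np.float32)); print('rim',np.round(r[0],4),np.round(r[1],4),r[2],k.sum(),np.median(P[k,2]))
s=manip.get_state()['position']
k=(np.hypot(P[:,0]-s[0],P[:,1]-s[1])<.06)&(P[:,2]>.16)&(P[:,2]<.32); print(k.sum(),np.histogram(P[k,2],np.arange(.16,.33,.01)))
cv2.imwrite('pics/g.png',d['frame'])
E
```

```text
clock: 13.8
position: [0.4502, -0.2687, 0.2717]
ee_rot: [-0.0, 0.749, 0.662, -0.002]
contact_force: [-0.4, 1.0, 0.1]
width: 0.0115
tool x deg 82.98 pos [ 0.4502 -0.2687  0.2717] F [-0.4  1.   0.1] M [ 0.018 -0.053 -0.05 ] w 0.0115 q6 -0.545 t 13.8
rim [ 0.5401 -0.3226] [0.1795 0.2444] 83.00670623779297 3076 0.0897782108598448
9053 (array([   0,    0,    0,   12,   36,   18,   85,   21,   41,  135, 1098,
        271,  660,  851, 4144, 1681]), array([0.16, 0.17, 0.18, 0.19, 0.2 , 0.21, 0.22, 0.23, 0.24, 0.25, 0.26,
       0.27, 0.28, 0.29, 0.3 , 0.31, 0.32]))
```

View pics/g.png

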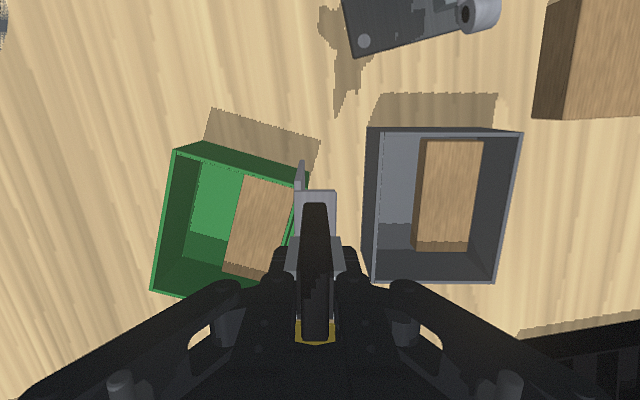

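The green look-alike stands just in front of the grey bin, its corner at about (310,185), while the grey front rim runs from (370,130) to (370,280). I'll separate the two by colour and check the clearance.

Run:
```python
from m import *
d=load('wrist'); P,C=cloud(d); C=C.astype(int); g=(C[:,1]-C[:,2]>25)&(C[:,1]-C[:,0]>20)
near=(np.hypot(P[:,0]-.587,P[:,1]+.328)<.14)&(C.max(1)-C.min(1)<30)&(P[:,0]>.49)
k=near&(abs(P[:,2]-.09)<.005)
r=cv2.minAreaRect(P[k,:2].astype(np.float32)); print('grey',np.round(r[0],4),np.round(r[1],4),r[2],k.sum()); print(cv2.boxPoints(r).round(4).tolist())
k=near&(abs(P[:,2]-.09)<.0025)&(P[:,0]<.54)
yaw=np.radians(-7.0); ex=np.array([np.cos(yaw),np.sin(yaw)]); ey=np.array([-ex[1],ex[0]])
X=P[k,:2]@ex; Y=P[k,:2]@ey; 
for a in np.arange(-.5,-.2,.02):
    m=(Y>a)&(Y<a+.02)
    if m.sum()>8: print(round(a,2),m.sum(),np.percentile(X[m],[2,25,50,75,98]).round(4))
k=g&(P[:,2]>.02)&(P[:,2]<.2)&(np.hypot(P[:,0]-.38,P[:,1]+.33)<.25)
print('green z',np.percentile(P[k,2],[50,90,98]))
k&=P[:,2]>np.percentile(P[k,2],98)-.012
print('green maxX along ex',np.max(P[k,:2]@ex),P[k][np.argmax(P[k,:2]@ex)])
print('tcp in bin axes',manip.get_state()['position'][:2]@ex,manip.get_state()['position'][:2]@ey)
# marker parts by z (plate, lip) in bin axes rel tcp
s=manip.get_state()['position']
k=(np.hypot(P[:,0]-s[0],P[:,1]-s[1])<.06)&(P[:,2]>.17)&(P[:,2]<.27)&(C.min(1)>90)&~g
A=(P[k,:2]-s[:2]); 
for x,y,z in list(zip(A@ex,A@ey,P[k,2]-s[2]))[::max(1,k.sum()//12)]: print(round(x,4),round(y,4),round(z,4))
# edges of marker read off the picture: side edges of hook top plate
cv2.imwrite('pics/h.png',cv2.resize(d['frame'][140:290,260:420],None,fx=4,fy=4,interpolation=cv2.INTER_CUBIC))
```

```text
grey [ 0.5855 -0.3281] [0.1796 0.1506] 82.92321014404297 3022
[[0.4997999966144562, -0.40790000557899475], [0.6492000222206116, -0.42649999260902405], [0.6712999939918518, -0.24819999933242798], [0.5218999981880188, -0.2296999990940094]]
-0.36 60 [0.547  0.5528 0.5585 0.5639 0.5695]
-0.34 99 [0.5461 0.5476 0.5494 0.5562 0.5763]
-0.32 67 [0.5459 0.5469 0.5483 0.5495 0.5509]
-0.3 73 [0.5461 0.5471 0.5484 0.5496 0.5509]
-0.28 75 [0.5461 0.547  0.5484 0.5497 0.551 ]
-0.26 79 [0.546  0.5471 0.5483 0.5497 0.551 ]
-0.24 85 [0.5462 0.5472 0.5483 0.5497 0.551 ]
-0.22 85 [0.5463 0.5473 0.5485 0.5498 0.551 ]
green z [0.06454856 0.09006876 0.09093771]
green maxX along ex 0.47065663350357545 [ 0.4397101  -0.28082592  0.08938627]
tcp in bin axes 0.4796799210267933 -0.2118038818408069
-0.0108 0.0357 -0.0749
-0.0084 0.0356 -0.0256
-0.0104 0.0327 -0.0119
-0.0082 0.0307 -0.0094
0.0052 0.03 -0.0083
-0.0051 0.0281 -0.0092
0.0078 0.0271 -0.0088
-0.0005 0.0253 -0.0096
0.0135 0.0119 -0.0442
0.0136 0.0077 -0.0444
0.007 0.0157 -0.0099
-0.009 0.0114 -0.0093
-0.0091 0.0062 -0.0093
```

View pics/h.png

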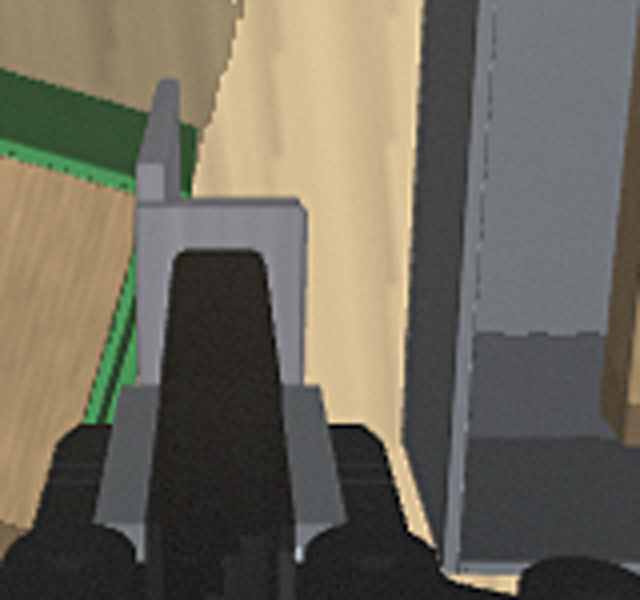

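The marker hangs upright in the grip. Its plate is at -9 to -11 mm and its lip at +13 mm from the TCP. The rim middle needs +68.8 mm along tool y, and the green bin is 75 mm clear of the wall. Moving over, then lowering until the lip is just above the rim.

```bash
python3 -m crank '[[-0.015,0.03,0,0,0,0],[-0.03,0.058,0,0,0,0],[-0.035,0.069,0,0,0,0],[-0.035,0.069,0.03,0,0,0],[-0.035,0.069,0.07,0,0,0],[-0.035,0.069,0.1,0,0,0],[-0.035,0.069,0.12,0,0,0],[-0.035,0.069,0.12,0,0,0],[-0.035,0.069,0.12,0,0,0]]' 
python3 st.py
python3 - <<'E'
from m import *
yaw=np.radians(-7.0); ex=np.array([np.cos(yaw),np.sin(yaw)]); ey=np.array([-ex[1],ex[0]])
s=manip.get_state()['position'];print('bin axes: x-wall',s[:2]@ex-.5485,'y-centre',s[:2]@ey+.2543)
d=grab('wrist'); cv2.imwrite('pics/i.png',cv2.resize(d['frame'][100:300,220:420],None,fx=3,fy=3,interpolation=cv2.INTER_CUBIC))
E
```

```text
clock: 14.98
position: [0.5145, -0.312, 0.1529]
ee_rot: [0.001, 0.749, 0.663, -0.002]
contact_force: [-0.0, -0.0, -0.7]
width: 0.0113
tool x deg 83.02 pos [ 0.5145 -0.312   0.1529] F [-0.  -0.  -0.7] M [-0.01   0.004  0.024] w 0.0113 q6 -0.535 t 14.975
bin axes: x-wall 0.000172221754883628 y-centre 0.007298594468317238
```

View pics/i.png

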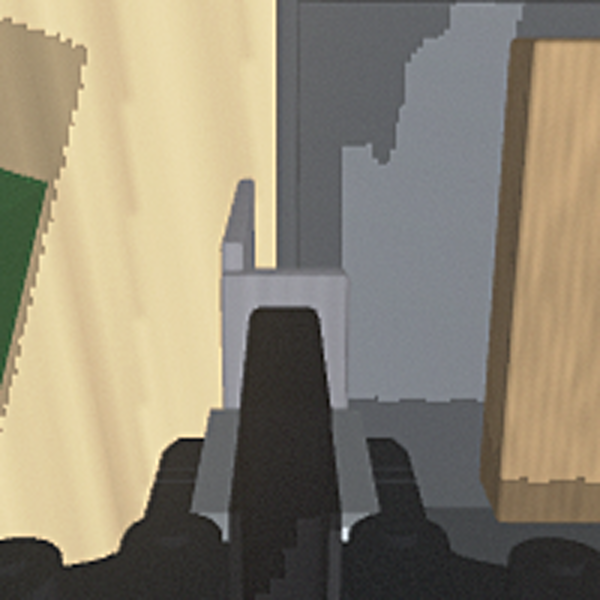

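The rim at (288,270) enters right in the middle of the hook, which spans 225 to 348, with the plate outside it. Lowering onto the rim.

```bash
python3 -m crank '[[0,0,0.012,0,0,0],[0,0,0.024,0,0,0],[0,0,0.034,0,0,0],[0,0,0.041,0,0,0],[0,0,0.045,0,0,0],[0,0,0.047,0,0,0],[0,0,0.048,0,0,0],[0,0,0.048,0,0,0]]' 
python3 st.py
```

```text
clock: 16.02
position: [0.5148, -0.3126, 0.1054]
ee_rot: [0.001, 0.749, 0.663, -0.002]
contact_force: [-0.5, 0.3, -0.5]
width: 0.0113
tool x deg 83.01 pos [ 0.5148 -0.3126  0.1054] F [-0.5  0.3 -0.5] M [-0.001  0.063  0.03 ] w 0.0113 q6 -0.534 t 16.025
```

```bash
python3 -m crank '[[0,0,0.001,0,0,0],[0,0,0.002,0,0,0],[0,0,0.003,0,0,0],[0,0,0.003,0,0,0]]' 
python3 st.py
```

```text
clock: 16.52
position: [0.515, -0.3128, 0.1048]
ee_rot: [0.002, 0.749, 0.663, -0.002]
contact_force: [-3.3, 2.4, 11.4]
width: 0.0114
tool x deg 83.02 pos [ 0.515  -0.3128  0.1048] F [-3.3  2.4 11.4] M [0.443 0.537 0.012] w 0.0114 q6 -0.534 t 16.525
```

Contact with the rim: 11 N upward. Releasing slowly and retreating straight up.

```bash
python3 -m crank '[[0,0,0,0,0,0],[0,0,0,0,0,0],[0,0,0,0,0,0],[0,0,0,0,0,0],[0,0,0,0,0,0],[0,0,0,0,0,0],[0,0,0,0,0,0],[0,0,0,0,0,0]]' 1
python3 -m crank '[[0,0,-0.02,0,0,0],[0,0,-0.06,0,0,0],[0,0,-0.11,0,0,0],[0,0,-0.16,0,0,0],[0,0,-0.18,0,0,0],[0,0,-0.18,0,0,0],[0,0,-0.18,0,0,0],[0,0,-0.18,0,0,0]]' 
python3 st.py
python3 - <<'E'
from m import *
yaw=np.radians(-7.0); ex=np.array([np.cos(yaw),np.sin(yaw)]); ey=np.array([-ex[1],ex[0]])
w=grab('wrist');S=grab('scene');D=grab('side')
for n,d in (('wrist',w),('scene',S),('side',D)):
    P,C=cloud(d); c=np.array([.515,-.312])
    k=(np.hypot(P[:,0]-c[0],P[:,1]-c[1])<.06)&(P[:,2]>.1)&(P[:,2]<.16)
    q=P[k]; t=q[q[:,2]>.13]; r=cv2.minAreaRect(t[:,:2].astype(np.float32))
    print(n,k.sum(),'top z',np.percentile(q[:,2],98).round(4),'x-wall',round(np.dot(r[0],ex)-.5485,4),'y',round(np.dot(r[0],ey)+.2543,4),np.round(r[1],4),r[2])
    k=(np.hypot(P[:,0]-.5405,P[:,1]+.022)<.05)&(P[:,2]>.112)&(P[:,2]<.15)
    if k.sum()>50: print('knob bar',cv2.minAreaRect(P[k,:2].astype(np.float32)))
a=cv2.resize(w['frame'][60:260,220:420],(400,400)); b=cv2.resize(D['frame'][150:290,250:450][:, :140],(400,400))
cv2.imwrite('pics/j.png',np.hstack([a,cv2.resize(D['frame'][160:300,300:440],(400,400))]))
E
```

```text
clock: 17.52
position: [0.5149, -0.3128, 0.1048]
ee_rot: [0.002, 0.749, 0.663, -0.002]
contact_force: [-0.1, -0.6, -0.1]
width: 0.0854
clock: 18.52
position: [0.5143, -0.3113, 0.283]
ee_rot: [0.001, 0.749, 0.663, -0.002]
contact_force: [0.2, 0.2, 0.4]
width: 0.085
tool x deg 83.02 pos [ 0.5143 -0.3113  0.283 ] F [0.2 0.2 0.4] M [-0.023  0.01   0.   ] w 0.085 q6 -0.535 t 18.525
wrist 700 top z 0.1412 x-wall 0.0008 y 0.0077 [0.0489 0.0119] 83.39176177978516
scene 84 top z 0.1435 x-wall 0.0046 y 0.0075 [0.0524 0.0119] 80.78059387207031
knob bar ((0.543696939945221, -0.020740583539009094), (0.0696314126253128, 0.017621146515011787), 88.40120697021484)
side 194 top z 0.1416 x-wall -0.0027 y 0.0058 [0.0509 0.014 ] 83.70260620117188
knob bar ((0.5373873710632324, -0.02392120659351349), (0.06640705466270447, 0.0188145712018013), 86.29087829589844)
```

View pics/j.png

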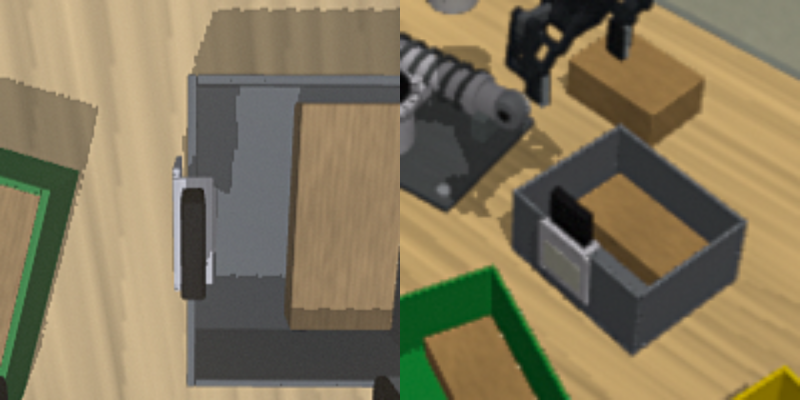

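The marker hangs on the grey bin's front rim with its plate outside, at (565,260) in the right crop, and the gripper is clear of it. Block top is 0.141 (0.140 expected), x offset from the wall middle is about 1 mm, and the knob is still at about 87°. Handing in.

```bash
python3 -c "
from rig import job
print(job.sign_off())"
```

```text
the job is handed in; nothing more can be done
None
```

I set the knob and moved the marker, then handed the job in after about 19 s of robot time. No verdict was reported.

**Knob:** I turned it clockwise to the stop, where the reaction moment reached 1.3 N m. I then backed it off 80° and let go. The pointer stands on the fifth mark, about 79–80° from the stop against the 80° target. The last two camera views still put the bar at 86–88° in world angle, where four clicks is about 87.8°.

**Marker:** I moved it from the deep bin to the grey shallow bin, and it hangs on the front rim with its plate outside.

| Check after release | Measured | Limit or expected |
|---|---|---|
| Offset from wall middle | about 1 mm | 9 mm |
| Offset along the rim | about 8 mm | 75 mm |
| Top of grip block | 0.141 m | 0.140 m |

The scene and side cameras disagreed with the wrist camera by 3–4 mm on the offset from the wall, still within the limit. I didn't measure the hang tilt or the bystanders' positions afterwards. The marker looked upright in the last picture, and I never moved near the bottle, carton or disc at their height.

The gripper was clear at hand-in, at 0.28 m with contact force near zero.

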